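Warmer off, turn the tea-ball dish to the mug, keep holding

TASK

Switch the warmer off by flipping its lever fully over to the left, and only then lift the dish with the loose tea ball straight up off its round plate by the arched handle and, in the air above the plate, turn it a quarter turn, level, so that its pouring lip faces the mug (not the jar), without ever letting the ball roll out of the middle of the dish. Finish still holding the dish there in the gripper, level, still and about five centimetres clear of the plate, so that the drips can be poured off next. Do not touch the ball or disturb the mug and the jar.

Things in the scene. Friction and masses are not known exactly. Their poses are not given: they have to be found in the camera images.
- warmer: grey food warmer, 200 (x) x 140 (y) x 36 mm, fixed. Origin: centre of its underside on the worktop; x points away from the robot (within 0.25 rad), y to the left. On its far part a round dark plate of radius 60, top at z = 40 mm; at its near end the lever on a black block 50 (x) x 70 (y) mm, centred at x = -72, y = 0, top at z = 61 mm
- warmer_plate (a point): centre of the round plate's top face, at x = +33 mm, z = +40 mm in the warmer's frame; same axes as the warmer
- switch (a joint): sideways lever; axis along the warmer's x at x = -72, y = 0, z = +58 mm in its frame. 1.0 = leaning 0.5 rad to the right (warmer's -y), on; 0 = leaning 0.5 rad to the left (+y), off, at its stop. Starts on (0.8 to 1.0); stays where it is left; about 1.5 N at the knob moves it
- switch_tip (a point): centre of the steel ball knob (radius 13 mm) at the end of the lever, 45 mm from its axis, on a stem of radius 5 mm
- dish: white round dish, loose, about 0.32 kg, radius 65, rim 23 mm high, flat pouring lip at its +x side, arched steel handle over it along its y. Inside a shallow 6 degree cone, deepest in the middle (8 mm above the underside). Origin: centre of its underside. Starts on the plate, lip pointing away from the robot (its x along the warmer's x within 0.15 rad)
- dish_grip (a point): middle of the wooden grip bar on top of the arched handle, 115 mm above the dish's underside and straight above its centre; the bar is 70 mm long along the dish's y, 12 mm wide (x), 14 mm high. Take it here from above, fingers closing along the dish's x; same axes as the dish
- dish_lip (a point): outer end of the pouring lip, 80 mm from the dish's centre along its +x, 24 mm above its underside
- tea_ball: steel tea ball, diameter 44 mm, 0.06 kg, lying loose in the middle of the dish; it rolls if the dish is tilted or jerked. Origin: its centre, which lies 30 mm above the dish's underside when it is in the middle
- mug: green and white mug, 86 mm across, 88 mm high, handle pointing away from the robot; loose. It stands beside the warmer, on its left or its right, 0.13 to 0.15 m from the warmer's middle line. Origin: centre of its underside (handle included)
- olive_jar: glass jar with a grey lid, 69 mm across, 83 mm high; loose. It stands on the other side of the warmer, at a like distance. Origin: centre of its underside
There are look-alikes about, which are no part of the job. There is more than one size of the tea_ball; the job needs the middle-sized.

How it is judged:
By the outcome, as a careful person would: the job done as asked, in the order asked, and still so for the second after the job is handed in, while the arm keeps its last pose, push and grip.
It also fails if it takes over 53 s, if anything falls off the work surface, if the arm or the gripper's body presses on something with over 40 N, if the wrist force passes 120 N, or if a joint passes its speed limit or range.

ROBOT

A 6-joint arm with a two-finger parallel gripper is mounted at the origin on a cart in front of the work surface, level with it; the furniture and walls round the work are solid. World frame = base frame: x ahead of the robot, y to its left, z up, the work surface at z = 0. Lengths are in m, angles in degrees, forces in N, time in s.
With the tool pointing down it reaches from about 0.4 to 0.825 m from the base axis. Payload 7 kg.
Tool frame: the origin (TCP) lies midway between the tips of the shut fingers; the grasp point (between the pads) lies 19 mm behind it; z points along the fingers, y is the direction in which the jaws open and shut (so a half turn about z gives the same grasp; the last joint's range is limited). The gripper opens to 88 mm and grips with 3 to 60 N. Pads are 19 mm wide; open, the fingers measure 130 mm over their backs; the gripper's body (78 mm by 193 mm) begins 47 mm behind the grasp point.
Start: joints at [-49.154, 20.546, 0.682, 0, -70.136, -16.507], TCP at [0.278, -0.615, 0.227] pointing down, gripper open.
Joint ranges: [-176.03, 176.03], [-82.01, 121.73], [-58.28, 71.71], [-173.87, 95.51], [-174.79, -0.11], [-173.66, 173.66]. Speed limits (degrees/s): [136.94, 136.94, 172.46, 180, 180, 180].

INTERFACE

Orientations are given as [roll, pitch, yaw] about the fixed x, y, z axes, in that order (R = Rz(yaw) Ry(pitch) Rx(roll)).
In Python, from plant import get_state, capture, get_calibration, close_job, boxes_of, cut_out gives the robot as it stands.
- The arm moves only by the tool apply_moves, never from a script. Its argument "commands" is a list of rows, each an object with "grip": the closure, from 0 (fully open) to 1 (shut); "slide": the shift along the tool's x, y, z in m, a list of three; "roll": the turn about the tool's z in degrees. In form: [{"grip": grip, "slide": [x, y, z], "roll": roll}, ...]. A call has 1 to 5 rows; each row is the pose to reach, as a shift and turn from the pose commanded when the call began, along the tool's axes at that moment; what a row does not reach only later rows make up. A row lasts 1/8 s, in which the tool goes at most 62.5 mm and 10.7 degrees, less where a joint would pass 70% of its speed; a pose out of reach is approached as far as the arm can. A call with a gripper value outside its range is refused whole. The fingers move at their own pace and stop on an object; "grip_force" is the grip in N (left out, the last holds). Time passes only in rows, so rows that repeat a pose let the fingers close. It gives the time, the measured TCP pose, the force and the opening at its end, in the units of the state.
- get_state(): the state, without advancing time (a new reading comes with each control period).
- capture(name): name is "scene" or "top" or "wrist"; returns (picture, depth): 384x512x3 uint8, red, green, blue; 384x512 float32, m along the optical axis (not along the pixel's ray), 0 where there is no reading.
- get_calibration(name): a dict with "mtx" (3x3 intrinsics, pixels), "R" (3x3) and "t" (3): a world point X has camera coordinates R X + t. Camera axes: x right, y down, z forward; pixel columns grow to the right and rows downward; lengths in m; the calibration is good to about 2 mm. A picture is of the moment at which its call begins: read the wrist's pose just before it. get_calibration takes no time and is no camera call; for the wrist camera it gives the pose at the moment of the call.
- close_job(): hands the job in, once; it reports no verdict.
Trained networks look in the newest picture that a camera, given by its name, has taken for a name from the list of things; names that differ only in an ending like _2 or _b are one class to them, and where a whole thing is asked for, a point or a joint stands for the part that bears it (a point fixed in the world has none). Each returns a list of dicts, best first, with "score" (0 to 1); they miss things now and then, are a little off and sometimes report something else, mostly with a low value. They report only what shows in the picture. A call takes as long as a camera call. They do not tell look-alikes from the thing itself.
- boxes_of(name, camera): "position" ([x, y, z] in m, in the coordinates of the camera as it stood for that picture, good to about 4 mm: the middle of the surface that is visible of it).
- cut_out(name, camera): "mask" (384x512 bool, what is visible of it).
The state is a dict: "time_s": time; "joints": joint angles; "qd": joint speeds; "joint_torque": joint torques, N m; "tcp_pos": TCP position; "eef_rot": TCP orientation; "contact_force": force on the tool from outside, world axes, zero at the start; "moment": the same for the moment, N m; "gripper_width": finger opening in m.
Only numpy, scipy, OpenCV 4.12 (cv2) and the standard library are available. Lean on these libraries where they do the work, as an engineer would, in place of code of your own. Each camera call takes 0.05 s, during which the arm holds its last target.

## Working session

There is one attempt and no reset: what is moved stays moved. The work goes in short steps, Python scripts to look and compute and a tool call to move; the robot and the scene stay as the last step left them, time stands still between calls to the robot, and variables do not carry over. Pictures are saved under pics/ and viewed, and the job is handed in when it is done.

Besides the shell and the picture viewer there is one more tool, called after "Request:" by a JSON object that holds its "method" and its "body". apply_moves: Moves the arm, as the interface text tells. Its arguments: {"type":"object","properties":{"commands":{"type":"array"},"grip_force":{"type":"number"}},"required":["commands"]}

```bash
ls; mkdir -p pics; python3 - <<'E'
from plant import *
import cv2,numpy as np
print(get_state())
for n in ["scene","top"]:
    p,d=capture(n); cv2.imwrite(f"pics/{n}0.png",p[:,:,::-1]); np.save(f"{n}0.npy",d)
    c=get_calibration(n); R=np.array(c["R"]);t=np.array(c["t"]);print(n,c["mtx"],R.tolist(),t)
    for k in ["warmer","switch_tip","dish","dish_grip","dish_lip","tea_ball","mug","olive_jar","switch"]:
        try:
            for b in boxes_of(k,n)[:4]:
                P=np.array(b["position"]); uv=np.array(c["mtx"])@P
                print(n,k,round(b["score"],2),(R.T@(P-t)).round(3),(uv[:2]/uv[2]).round())
        except Exception as e: print(k,e)
print(get_state()["time_s"])
E
```

```text
pics
{'time_s': 0.0, 'joints': array([-4.91553678e+01,  2.05894862e+01,  6.32477619e-01, -2.04646812e-02,
       -7.01353671e+01, -1.65064132e+01]), 'qd': array([ 0.02345139, -0.02919865, -0.03212115, -0.12541299, -0.00077708,
       -0.04128811]), 'joint_torque': array([ 1.55980331e-03, -5.82714736e+01,  2.93058157e+01,  6.99683771e+00,
        6.84496423e-03, -1.33444414e-04]), 'tcp_pos': array([ 0.27794524, -0.61456946,  0.22563375]), 'eef_rot': array([ 1.79905965e+02, -7.80332875e-03, -1.55668744e+02]), 'contact_force': array([-0.28642739, -1.08751697,  0.02854544]), 'moment': array([-0.03056962, -0.03835195,  0.0309735 ]), 'gripper_width': 0.08728518522477713}
scene [[375.0663332    0.         257.44809391]
 [  0.         375.0663332  190.91978645]
 [  0.           0.           1.        ]] [[-0.8260303901313176, -0.5636129892409524, 0.00376735164023295], [-0.3467112004573392, 0.5028468655084171, -0.7917931379633134], [0.4443704963844179, -0.6553513776648661, -0.6107777285853081]] [0.47568351 0.25896576 0.71679556]
scene warmer 0.68 [0.442 0.096 0.036] [283. 248.]
scene switch_t
[... 762 characters left out ...]
085327247, 0.02376624737535695, -0.20207769258409833], [0.20190210194190167, -0.00959428158519217, -0.9793587141554958]] [0.08779223 0.55563914 0.96296769]
top warmer 0.69 [0.445 0.072 0.035] [246. 250.]
top dish 0.78 [0.526 0.065 0.053] [248. 210.]
top dish 0.43 [0.539 0.192 0.083] [186. 202.]
top dish_grip 0.89 [0.527 0.063 0.052] [249. 210.]
top dish_lip 0.97 [0.528 0.064 0.055] [248. 209.]
top tea_ball 0.94 [0.429 0.207 0.042] [181. 259.]
top tea_ball 0.72 [0.522 0.063 0.086] [249. 209.]
top tea_ball 0.52 [ 0.425 -0.049  0.017] [303. 258.]
top mug 0.96 [ 0.549 -0.09   0.03 ] [320. 199.]
top olive_jar 0.74 [0.541 0.195 0.083] [185. 202.]
top switch 0.69 [0.43  0.05  0.106] [258. 253.]
1.0
```

```bash
python3 - <<'E'
import cv2
for n in ["scene0","top0"]:
    i=cv2.imread(f"pics/{n}.png")
    c=i[130:330,150:370]; cv2.imwrite(f"pics/{n}c.png",cv2.resize(c,None,fx=3,fy=3)[:600])
E
```

```text
(no output)
```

View pics/scene0.png

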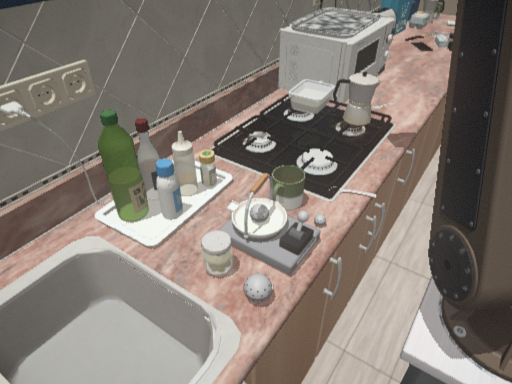

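View pics/scene0c.png

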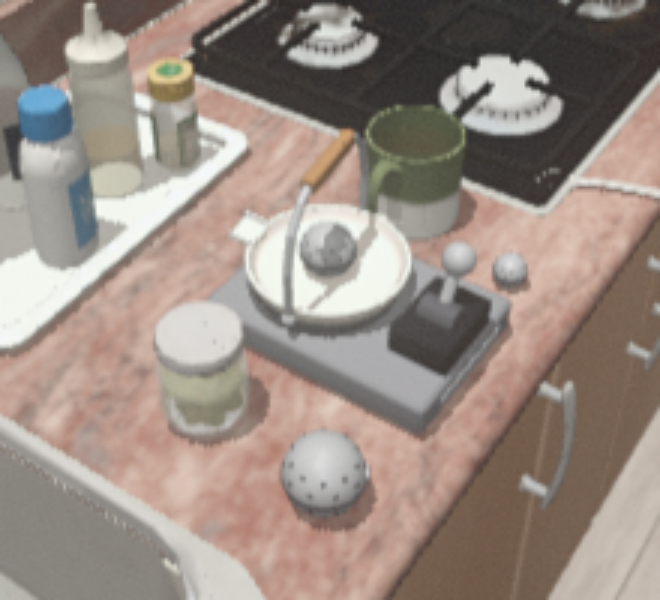

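View pics/top0c.png

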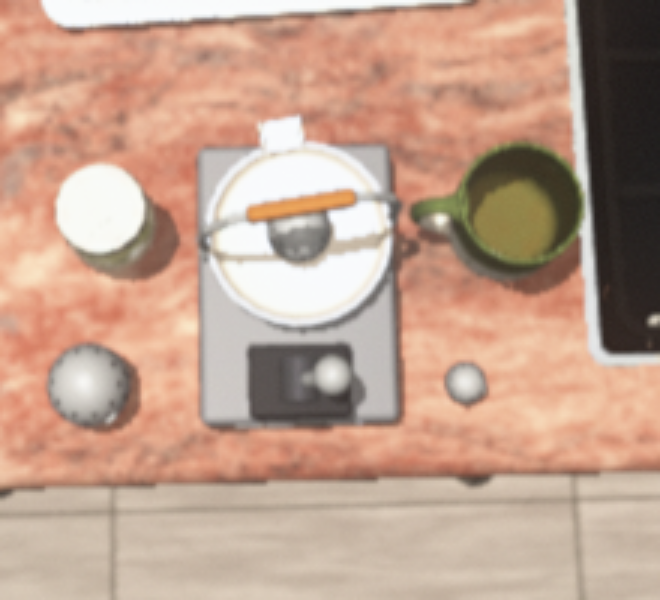

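View pics/top0.png

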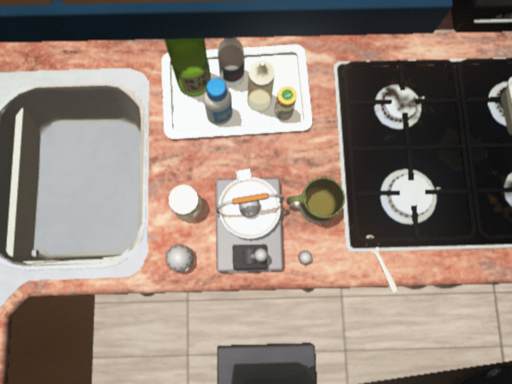

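The top view (full-image pixels) shows these look-alikes:
- **Large ball:** loose at (181,259).
- **Small ball:** loose at (305,258).
- **Tea ball:** the middle-sized one in the dish at (249,209). This is the one I want.
- **Lever knob:** grey sphere at (261,255), not a tea ball.

The mug is on the right at (322,200) and the jar on the left at (185,203). The lip points away from the robot at (244,174). Next I'll measure positions.

```bash
cat > h.py <<'E'
from plant import *
import cv2,numpy as np
def cloud(n,d,c=None):
    c=c or get_calibration(n); K=np.array(c["mtx"]);R=np.array(c["R"]);t=np.array(c["t"])
    v,u=np.mgrid[:d.shape[0],:d.shape[1]]
    P=np.stack([(u-K[0,2])/K[0,0]*d,(v-K[1,2])/K[1,1]*d,d],-1)
    return (P-t)@R
def rect(xy):
    r=cv2.minAreaRect((xy*1000).astype(np.float32)); return r
E
python3 - <<'E'
from h import *
for n in ["top","scene"]:
    d=np.load(n+"0.npy");W=cloud(n,d); im=cv2.imread(f"pics/{n}0.png"); hsv=cv2.cvtColor(im,cv2.COLOR_BGR2HSV)
    X,Y,Z=W[...,0],W[...,1],W[...,2]
    roi=(d>0)&(X>.36)&(X<.65)&(Y>-.02)&(Y<.16)
    # warmer top
    m=roi&(Z>.026)&(Z<.0385)&(X<.46)|(roi&(Z>.030)&(Z<.038)); 
    grey=(hsv[...,1]<45)
    m=roi&(Z>.028)&(Z<.044)&grey&(hsv[...,2]<190)
    print(n,"warmer top",m.sum(),rect(W[m][:,:2]),W[m].min(0),W[m].max(0),np.median(W[m][:,2]))
    b=roi&(Z>.053)&(Z<.069)&(hsv[...,2]<80); print("block",b.sum(),rect(W[b][:,:2]),np.median(W[b],0))
    k=roi&(Z>.085)&(X<.46); print("knob",k.sum(),W[k].min(0),W[k].max(0),W[k].mean(0))
    o=roi&(Z>.13)&(hsv[...,1]>100); 
    print("bar",o.sum(),W[o].mean(0),W[o].min(0),W[o].max(0))
    if o.sum()>5:
        q=W[o]; u,s,vt=np.linalg.svd(q-q.mean(0)); print(vt[0]); print(rect(q[:,:2]))
        print("pix",np.argwhere(o).min(0),np.argwhere(o).max(0))
    mg=(d>0)&(X>.45)&(X<.65)&(Y<0)&(Y>-.16)&(Z>.075)
    print("mug",W[mg].min(0),W[mg].max(0))
    w=roi&(Z>.045)&(Z<.085)&(X>.46)&(hsv[...,2]>150)
    print("dish",W[w].min(0),W[w].max(0))
    # rim circle
    q=W[roi&(Z>.058)&(Z<.068)&(X>.455)&(hsv[...,1]<70)]
    A=np.c_[2*q[:,:2],np.ones(len(q))]
    s=np.linalg.lstsq(A,(q[:,:2]**2).sum(1),rcond=None)[0]; print("rim",len(q),s[:2],np.sqrt(s[2]+s[0]**2+s[1]**2))
E
```

```text
top warmer top 775 ((500.1656188964844, 64.39207458496094), (199.61903381347656, 138.03988647460938), 0.0977310985326767) [ 0.40034171 -0.0046387   0.02805659] [0.59990677 0.13349183 0.04006031] 0.03452851003993331
block 113 ((426.2626647949219, 62.905155181884766), (63.56820297241211, 46.96780776977539), 88.58414459228516) [0.40623425 0.05240349 0.05961344]
knob 133 [0.4155938  0.0330853  0.09722321] [0.43941752 0.05697104 0.11313122] [0.42696851 0.04471084 0.10578673]
bar 2483 [0.6351109  0.08474446 0.56649744] [ 0.52089919 -0.01992458  0.15730411] [0.64999748 0.15988682 0.6141262 ]
[0.25034348 0.05441325 0.96662678]
((585.4419555664062, 69.99861145019531), (179.80865478515625, 129.09835815429688), 89.98292541503906)
pix [  0 160] [203 334]
mug [ 0.49926047 -0.15995809  0.07502204] [ 6.49997913e-01 -1.11509187e-06  6.41982282e-01]
dish [ 0.46546603 -0.00195387  0.04584042] [0.61047045 0.13275163 0.08497255]
rim 603 [0.5330381  0.06406382] 0.0631271264298198
scene warmer top 1585 ((498.96856689453125, 64.64637756347656), (141.1201934814453, 199.27859497070312), 89.83941650390625) [ 0.39920529 -0.0057326   0.02801887] [0.59870756 0.13528317 0.04381659] 0.03663555686675215
block 299 ((425.310546875, 67.81146240234375), (66.13316345214844, 45.95807647705078), 87.90792083740234) [0.41414243 0.08284813 0.06133456]
knob 122 [0.41488842 0.03500845 0.08527754] [0.43902765 0.05613632 0.11273219] [0.42554546 0.04863122 0.1030582 ]
bar 96 [0.52719294 0.06504508 0.16207521] [0.52032828 0.02700245 0.15662468] [0.53637568 0.09651838 0.16459997]
[-0.13771354  0.99041779 -0.01037221]
((528.2250366210938, 61.722171783447266), (8.76279354095459, 69.91397094726562), 8.178502082824707)
pix [173 251] [191 267]
mug [ 0.49886031 -0.13444938  0.07501869] [ 5.84651085e-01 -1.60477497e-05  1.24384709e-01]
dish [ 0.46558124 -0.00218727  0.04859734] [0.61047243 0.13099629 0.08498453]
rim 499 [0.53313664 0.06154466] 0.06192793724297298
```

Request:
{"method": "apply_moves", "body": {"commands": [{"grip":1,"slide":[-0.036,0.046,0],"roll":5},{"grip":1,"slide":[-0.076,0.096,0],"roll":10},{"grip":1,"slide":[-0.116,0.146,0],"roll":15},{"grip":1,"slide":[-0.156,0.196,0],"roll":20},{"grip":1,"slide":[-0.194,0.246,0],"roll":24.3}]}}

```text
time_s: 1.62
tcp_pos: [0.3527, -0.314, 0.2268]
eef_rot: [-180.0, 0.0, 179.9]
contact_force: [1.9, 0.5, 1.1]
gripper_width: 0.0431
```

```bash
python3 - <<'E'
from h import *
n="top";d=np.load(n+"0.npy");W=cloud(n,d); im=cv2.imread(f"pics/{n}0.png"); hsv=cv2.cvtColor(im,cv2.COLOR_BGR2HSV)
X,Y,Z=W[...,0],W[...,1],W[...,2]
o=(X>.48)&(X<.58)&(Y>0)&(Y<.13)&(Z>.13)&(Z<.2)&(hsv[...,1]>100);q=W[o]
print(o.sum(),q.mean(0),np.ptp(q,0),rect(q[:,:2]))
l=(X>.597)&(X<.63)&(Y>0)&(Y<.13)&(Z>.05)&(Z<.09)&(hsv[...,1]<60);q=W[l];print("lip",l.sum(),q.mean(0),q.min(0),q.max(0))
print(get_state()["tcp_pos"],get_state()["eef_rot"],get_state()["joints"])
E
```

```text
180 [0.52967087 0.06279824 0.16128622] [0.01826562 0.06443511 0.00824226] ((529.7313842773438, 63.02545928955078), (10.219511032104492, 65.58480072021484), 8.156656265258789)
lip 87 [0.60333326 0.07315966 0.06428372] [0.59700547 0.05922041 0.06018509] [0.61047045 0.08884074 0.06976927]
[ 0.35272674 -0.31395932  0.22681395] [-1.79979608e+02  4.77087398e-02  1.79874770e+02] [-1.77030753e+01  1.02543526e+00 -2.39118367e+01  5.55109136e-03
 -6.50110887e+01 -7.24245058e+01]
```

Request:
{"method": "apply_moves", "body": {"commands": [{"grip":1,"slide":[-0.015,0.061,0],"roll":0},{"grip":1,"slide":[-0.03,0.122,0],"roll":0},{"grip":1,"slide":[-0.045,0.183,0],"roll":0},{"grip":1,"slide":[-0.06,0.244,0],"roll":0},{"grip":1,"slide":[-0.074,0.298,0],"roll":0}]}}

```text
time_s: 2.25
tcp_pos: [0.4264, -0.0154, 0.2272]
eef_rot: [180.0, 0.1, -179.9]
contact_force: [0.9, -1.0, -0.1]
gripper_width: 0.0006
```

Request:
{"method": "apply_moves", "body": {"commands": [{"grip":1,"slide":[0,0,0.03],"roll":0},{"grip":1,"slide":[0,0,0.07],"roll":0},{"grip":1,"slide":[0,0,0.11],"roll":0},{"grip":1,"slide":[0,0,0.14],"roll":0},{"grip":1,"slide":[0,0,0.14],"roll":0}]}}

```text
time_s: 2.88
tcp_pos: [0.4248, -0.0182, 0.0852]
eef_rot: [-179.9, -0.2, -180.0]
contact_force: [0.3, -0.1, 1.0]
gripper_width: 0.0004
```

```bash
python3 - <<'E'
from h import *
print(get_state()["tcp_pos"],get_state()["joints"])
p,d=capture("scene");cv2.imwrite("pics/s1.png",cv2.resize(p[130:330,150:370,::-1],None,fx=3,fy=3))
E
```

```text
[ 0.42482202 -0.01817906  0.08517602] [ 2.43532512e+01  5.70885885e+00 -4.04135416e+01 -1.27052319e-02
 -4.41228140e+01 -1.14312315e+02]
```

View pics/s1.png

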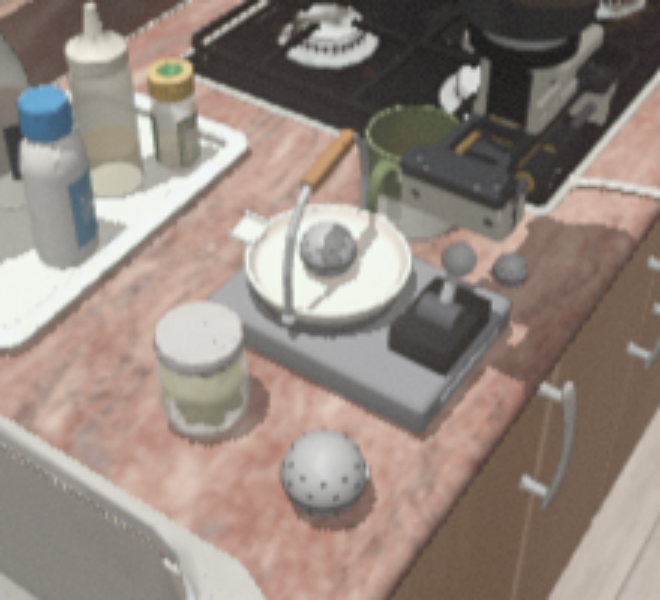

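```bash
python3 - <<'E'
from h import *
for n in ["scene","wrist"]:
    p,d=capture(n);np.save(n+"2.npy",d)
    cv2.imwrite(f"pics/{n}2.png",cv2.resize((p[90:260,220:400] if n=="scene" else p)[:,:,::-1],None,fx=3.4 if n=="scene" else 1.5,fy=3.4 if n=="scene" else 1.5))
    W=cloud(n,d)
    if n=="scene":
        for v in range(170,212,4): print(v,[W[v,u].round(3).tolist() for u in (300,310,318)])
E
```

```text
170 [[0.529, -0.128, 0.083], [0.44, 0.004, 0.193], [0.426, -0.006, 0.192]]
174 [[0.449, 0.032, 0.195], [0.441, -0.002, 0.178], [0.421, 0.004, 0.19]]
178 [[0.447, 0.034, 0.187], [0.436, 0.009, 0.177], [0.421, -0.001, 0.177]]
182 [[0.434, 0.058, 0.196], [0.431, 0.016, 0.173], [0.405, 0.036, 0.195]]
186 [[0.428, 0.069, 0.196], [0.411, 0.058, 0.196], [0.401, 0.043, 0.192]]
190 [[0.423, 0.077, 0.193], [0.405, 0.069, 0.196], [0.392, 0.06, 0.196]]
194 [[0.423, 0.075, 0.182], [0.401, 0.078, 0.193], [0.388, 0.07, 0.194]]
198 [[0.426, 0.068, 0.166], [0.401, 0.074, 0.181], [0.388, 0.065, 0.181]]
202 [[0.425, 0.069, 0.156], [0.403, 0.068, 0.166], [0.387, 0.065, 0.171]]
206 [[0.501, -0.092, -0.002], [0.401, 0.07, 0.158], [0.415, -0.007, 0.098]]
210 [[0.493, -0.077, -0.001], [0.47, -0.089, 0.002], [0.453, -0.101, 0.001]]
```

View pics/scene2.png

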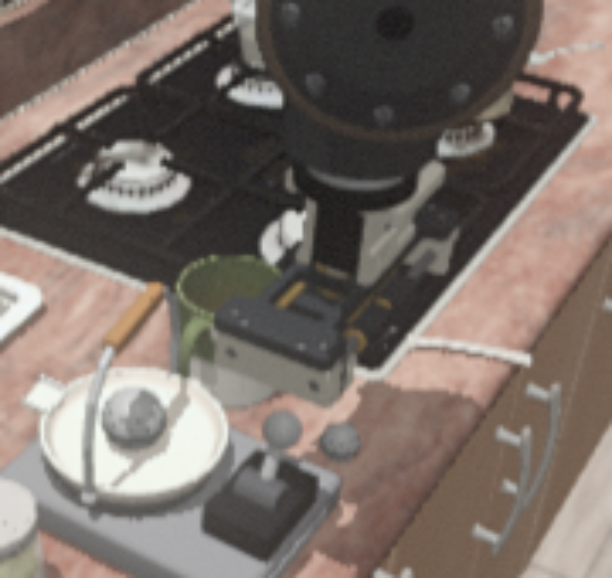

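View pics/wrist2.png

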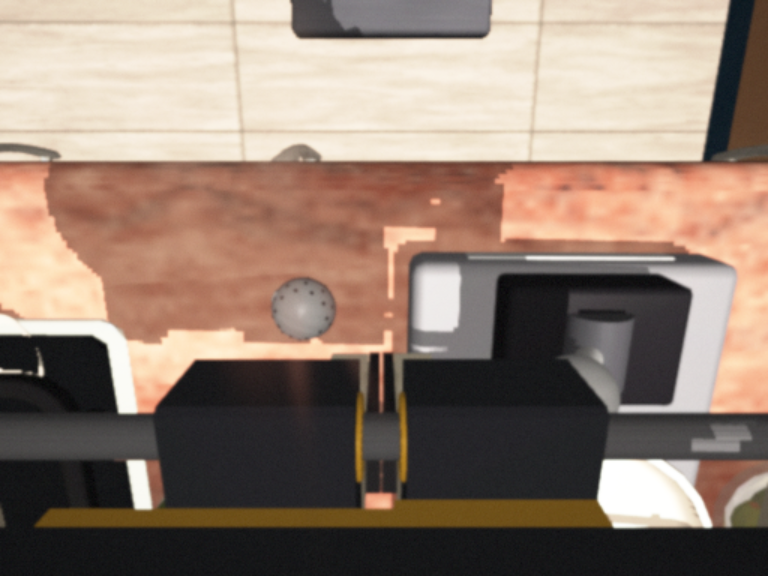

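Request:
{"method": "apply_moves", "body": {"commands": [{"grip":1,"slide":[-0.002,0.01,0],"roll":0},{"grip":1,"slide":[-0.002,0.02,0],"roll":0},{"grip":1,"slide":[-0.002,0.03,0],"roll":0},{"grip":1,"slide":[-0.002,0.04,0],"roll":0},{"grip":1,"slide":[-0.002,0.05,0],"roll":0}]}}

```text
time_s: 3.65
tcp_pos: [0.4281, 0.033, 0.0867]
eef_rot: [-180.0, -0.0, -179.9]
contact_force: [-0.9, -2.8, 1.9]
gripper_width: 0.0005
```

Request:
{"method": "apply_moves", "body": {"commands": [{"grip":1,"slide":[0,0.008,0],"roll":0},{"grip":1,"slide":[0,0.014,0],"roll":0},{"grip":1,"slide":[0,0.018,0],"roll":0},{"grip":1,"slide":[0,0.018,0],"roll":0}]}}

```text
time_s: 4.15
tcp_pos: [0.4282, 0.0508, 0.0865]
eef_rot: [180.0, 0.0, -179.9]
contact_force: [-0.3, -0.0, 0.7]
gripper_width: 0.0005
```

```bash
python3 - <<'E'
from h import *
for n in ["scene","wrist"]:
    p,d=capture(n);np.save(n+"3.npy",d)
    cv2.imwrite(f"pics/{n}3.png",cv2.resize((p[90:260,220:400] if n=="scene" else p)[:,:,::-1],None,fx=3.4 if n=="scene" else 1.5,fy=3.4 if n=="scene" else 1.5))
E
```

```text
(no output)
```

View pics/scene3.png

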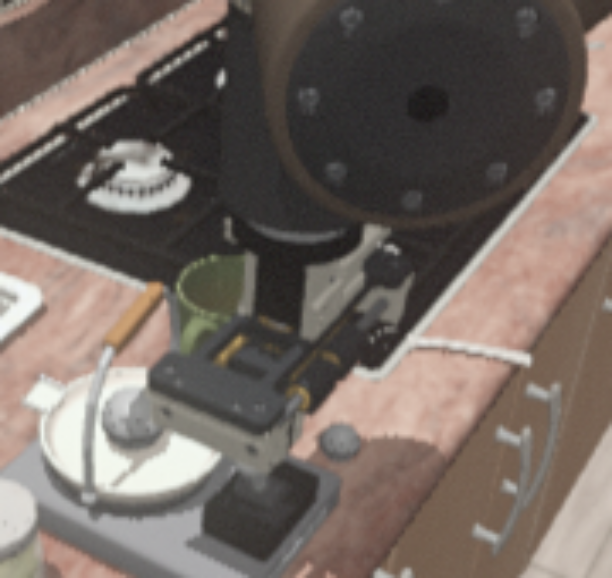

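View pics/wrist3.png

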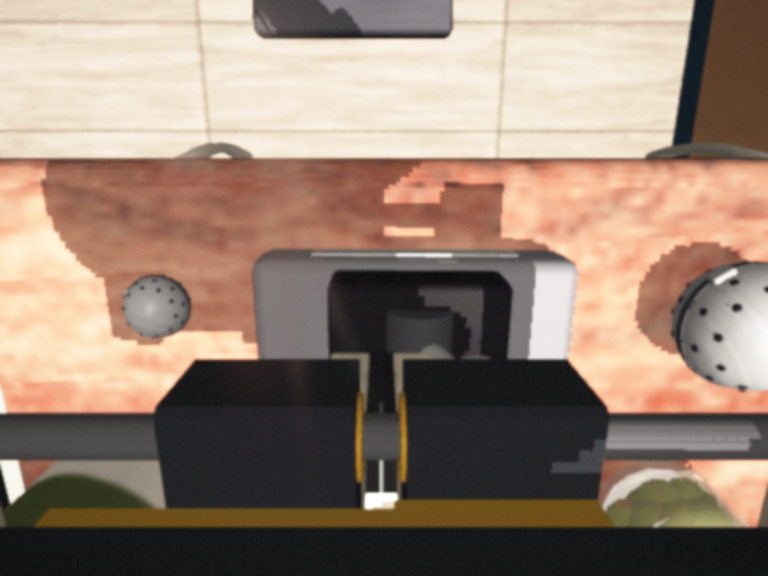

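Request:
{"method": "apply_moves", "body": {"commands": [{"grip":1,"slide":[0,0.004,0],"roll":0},{"grip":1,"slide":[0,0.008,0],"roll":0},{"grip":1,"slide":[0,0.01,0],"roll":0},{"grip":1,"slide":[0,0.01,0],"roll":0}]}}

```text
time_s: 4.75
tcp_pos: [0.4276, 0.0584, 0.0863]
eef_rot: [-179.8, -0.1, -179.9]
contact_force: [4.2, -13.6, -1.1]
gripper_width: 0.0004
```

Request:
{"method": "apply_moves", "body": {"commands": [{"grip":1,"slide":[0,0.002,0],"roll":0},{"grip":1,"slide":[0,0.004,0],"roll":0},{"grip":1,"slide":[0,0.004,0],"roll":0}]}}

```text
time_s: 5.12
tcp_pos: [0.4272, 0.059, 0.0864]
eef_rot: [-179.5, -0.2, -179.9]
contact_force: [13.3, -34.4, -0.5]
gripper_width: 0.0005
```

The force climbed to 34 N without further travel, so the lever is at its stop. I'll back off to the right and rise.

Request:
{"method": "apply_moves", "body": {"commands": [{"grip":1,"slide":[0,-0.02,0],"roll":0},{"grip":1,"slide":[0,-0.05,0],"roll":0},{"grip":0.5,"slide":[0,-0.07,-0.03],"roll":0},{"grip":0,"slide":[0,-0.09,-0.08],"roll":0},{"grip":0,"slide":[0,-0.09,-0.12],"roll":0}]}}

```text
time_s: 5.75
tcp_pos: [0.4285, -0.0263, 0.2085]
eef_rot: [180.0, 0.1, 180.0]
contact_force: [1.8, -0.9, -0.6]
gripper_width: 0.0253
```

```bash
python3 - <<'E'
from h import *
for n in ["scene","top"]:
    p,d=capture(n);np.save(n+"4.npy",d)
    cv2.imwrite(f"pics/{n}4.png",cv2.resize(p[130:330,150:370,::-1],None,fx=2.5,fy=2.5))
    W=cloud(n,d);X,Y,Z=np.moveaxis(W,-1,0)
    k=(X>.405)&(X<.45)&(Y>.03)&(Y<.13)&(Z>.08)&(Z<.13)
    print(k.sum(),W[k].min(0),W[k].max(0))
print(get_state()["tcp_pos"],get_state()["contact_force"])
E
```

```text
118 [0.41556191 0.07645421 0.09018722] [0.43837455 0.09937761 0.1124875 ]Traceback (most recent call last):
  File "<stdin>", line 7, in <module>
    return umr_minimum(a, axis, None, out, keepdims, initial, where)
ValueError: zero-size array to reduction operation minimum which has no identity
```

View pics/scene4.png

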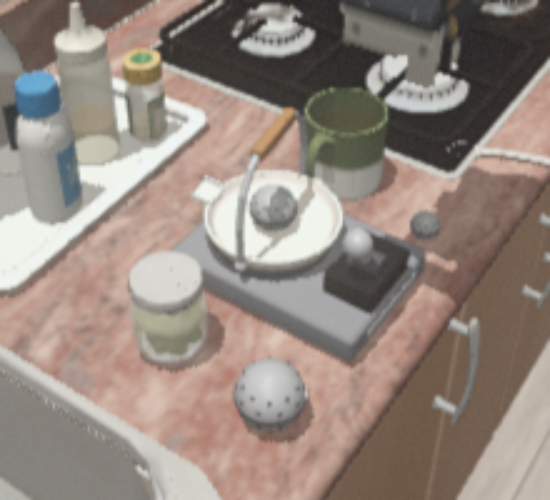

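Request:
{"method": "apply_moves", "body": {"commands": [{"grip":0,"slide":[-0.02,0.02,0],"roll":-10},{"grip":0,"slide":[-0.04,0.035,0],"roll":-20},{"grip":0,"slide":[-0.06,0.055,0],"roll":-30},{"grip":0,"slide":[-0.08,0.07,0],"roll":-40},{"grip":0,"slide":[-0.102,0.089,0],"roll":-50}]}}

```text
time_s: 6.48
tcp_pos: [0.5307, 0.0643, 0.206]
eef_rot: [180.0, -0.0, -129.6]
contact_force: [0.4, -0.0, 1.4]
gripper_width: 0.0829
```

Request:
{"method": "apply_moves", "body": {"commands": [{"grip":0,"slide":[0,0,0],"roll":-10},{"grip":0,"slide":[0,0,0],"roll":-20},{"grip":0,"slide":[0,0,0],"roll":-30},{"grip":0,"slide":[0,0,0],"roll":-40},{"grip":0,"slide":[0,0,0],"roll":-48}]}}

```text
time_s: 7.1
tcp_pos: [0.5301, 0.0639, 0.2059]
eef_rot: [180.0, 0.0, -81.7]
contact_force: [0.2, -0.0, -0.4]
gripper_width: 0.0878
```

Request:
{"method": "apply_moves", "body": {"commands": [{"grip":0,"slide":[0,0,0],"roll":0},{"grip":0,"slide":[0,0,0],"roll":0}]}}

```text
time_s: 7.35
tcp_pos: [0.5301, 0.0636, 0.2063]
eef_rot: [180.0, -0.0, -82.1]
contact_force: [0.3, -0.0, -0.6]
gripper_width: 0.0876
```

```bash
python3 - <<'E'
from h import *
s=get_state();print(s["tcp_pos"],s["eef_rot"],s["joints"],s["gripper_width"])
c=get_calibration("wrist")
p,d=capture("wrist");W=cloud("wrist",d,c)
cv2.imwrite("pics/w5.png",cv2.resize(p[:,:,::-1],None,fx=1.5,fy=1.5))
hsv=cv2.cvtColor(p,cv2.COLOR_RGB2HSV)
X,Y,Z=np.moveaxis(W,-1,0)
o=(X>.48)&(X<.58)&(Y>0)&(Y<.13)&(Z>.13)&(Z<.18)&(hsv[...,1]>100);q=W[o]
print(o.sum());
if o.sum()>5: print(q.mean(0),np.ptp(q,0),rect(q[:,:2]))
E
```

```text
[0.53010334 0.06362749 0.20625031] [ 1.79981251e+02 -6.45019530e-05 -8.21266321e+01] [ 2.78929487e+01  8.13396942e+00 -1.88057520e+01 -7.13061924e-03
 -6.30779166e+01 -2.00163512e+01] 0.08759213237099518
1840
[0.52950613 0.06002742 0.1614895 ] [0.02005933 0.06925548 0.01149396] ((529.48974609375, 61.962554931640625), (11.217312812805176, 69.34899139404297), 8.129557609558105)
```

View pics/w5.png

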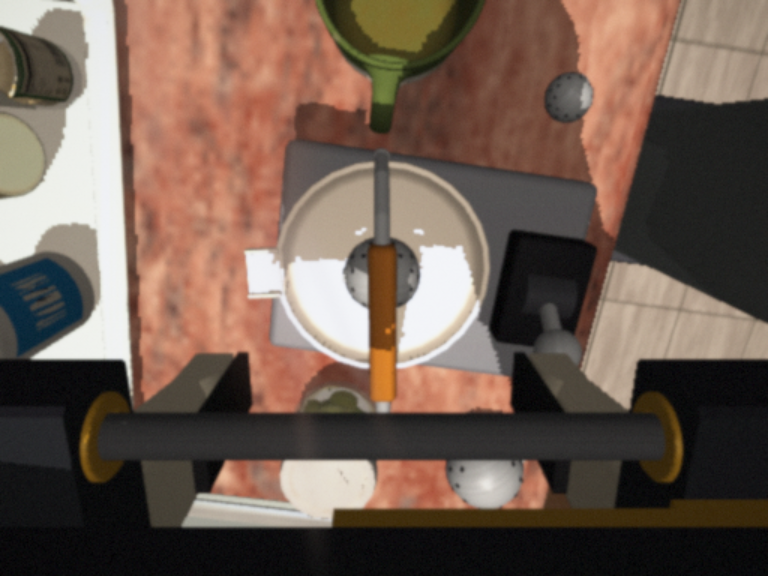

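The wrist view shows the bar centred between the fingers at (383,320), with the ball in the middle of the dish at (381,272). I'll go straight down 70 mm, then close slowly.

Request:
{"method": "apply_moves", "body": {"commands": [{"grip":0,"slide":[0.001,0,0.015],"roll":0},{"grip":0,"slide":[0.001,0,0.035],"roll":0},{"grip":0,"slide":[0.001,0,0.055],"roll":0},{"grip":0,"slide":[0.001,0,0.068],"roll":0},{"grip":0,"slide":[0.001,0,0.07],"roll":0}]}}

```text
time_s: 8.02
tcp_pos: [0.5297, 0.0622, 0.1353]
eef_rot: [179.9, -0.0, -82.0]
contact_force: [0.5, 0.1, 0.2]
gripper_width: 0.0874
```

Request:
{"method": "apply_moves", "body": {"commands": [{"grip":0.3,"slide":[0,0,0],"roll":0},{"grip":0.5,"slide":[0,0,0],"roll":0},{"grip":0.7,"slide":[0,0,0],"roll":0},{"grip":0.78,"slide":[0,0,0],"roll":0},{"grip":0.8,"slide":[0,0,0],"roll":0}], "grip_force": 30}}

```text
time_s: 8.65
tcp_pos: [0.5304, 0.0625, 0.1367]
eef_rot: [-180.0, 0.0, -82.0]
contact_force: [-0.1, 0.5, 0.3]
gripper_width: 0.0432
```

Request:
{"method": "apply_moves", "body": {"commands": [{"grip":0.8,"slide":[0,0,0],"roll":0},{"grip":0.8,"slide":[0,0,0],"roll":0},{"grip":0.82,"slide":[0,0,0],"roll":0},{"grip":0.83,"slide":[0,0,0],"roll":0},{"grip":0.84,"slide":[0,0,0],"roll":0}]}}

```text
time_s: 9.28
tcp_pos: [0.5303, 0.0625, 0.1366]
eef_rot: [180.0, 0.0, -82.0]
contact_force: [0.2, -0.3, -0.8]
gripper_width: 0.0142
```

Request:
{"method": "apply_moves", "body": {"commands": [{"grip":0.85,"slide":[0,0,0],"roll":0},{"grip":0.855,"slide":[0,0,0],"roll":0},{"grip":0.86,"slide":[0,0,0],"roll":0},{"grip":0.865,"slide":[0,0,0],"roll":0},{"grip":0.87,"slide":[0,0,0],"roll":0}]}}

```text
time_s: 9.9
tcp_pos: [0.5301, 0.0624, 0.1366]
eef_rot: [180.0, -0.0, -82.0]
contact_force: [-1.8, -0.4, 1.2]
gripper_width: 0.012
```

Request:
{"method": "apply_moves", "body": {"commands": [{"grip":0.88,"slide":[0,0,0],"roll":0},{"grip":0.9,"slide":[0,0,0],"roll":0},{"grip":1,"slide":[0,0,0],"roll":0},{"grip":1,"slide":[0,0,0],"roll":0},{"grip":1,"slide":[0,0,0],"roll":0}]}}

```text
time_s: 10.52
tcp_pos: [0.5303, 0.0624, 0.1366]
eef_rot: [180.0, -0.0, -82.0]
contact_force: [-1.8, -0.4, 2.6]
gripper_width: 0.0116
```

```bash
python3 - <<'E'
from h import *
s=get_state();print(s["tcp_pos"],s["eef_rot"],s["contact_force"],s["moment"],s["gripper_width"])
p,d=capture("wrist");cv2.imwrite("pics/w6.png",cv2.resize(p[:,:,::-1],None,fx=1.5,fy=1.5))
p,d=capture("scene");cv2.imwrite("pics/s6.png",cv2.resize(p[130:330,150:370,::-1],None,fx=2.5,fy=2.5))
E
```

```text
[0.53029158 0.06243463 0.13659691] [ 1.79997766e+02 -9.17773710e-04 -8.19606870e+01] [-1.80846715 -0.38713124  2.57026446] [-0.04064978  1.00211349  0.02952372] 0.011568542804136474
```

View pics/w6.png

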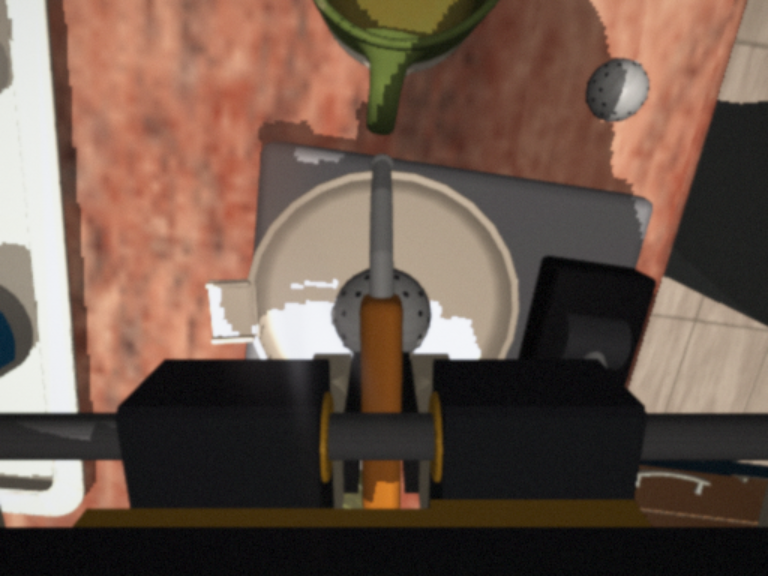

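View pics/s6.png

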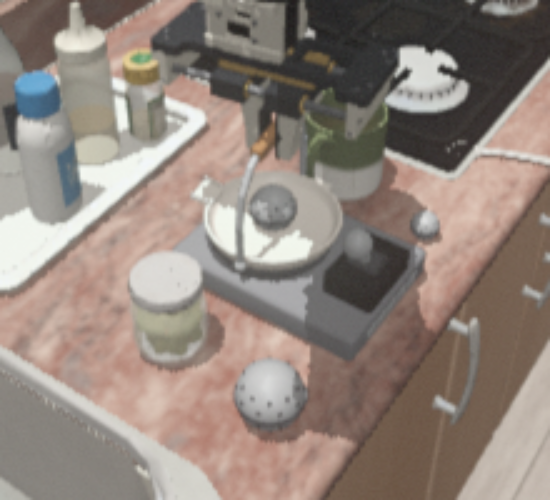

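Request:
{"method": "apply_moves", "body": {"commands": [{"grip":1,"slide":[0,0,0],"roll":0},{"grip":1,"slide":[0,0,-0.001],"roll":0},{"grip":1,"slide":[0,0,-0.002],"roll":0},{"grip":1,"slide":[0,0,-0.004],"roll":0},{"grip":1,"slide":[0,0,-0.006],"roll":0}], "grip_force": 45}}

```text
time_s: 11.25
tcp_pos: [0.5304, 0.0625, 0.1426]
eef_rot: [180.0, -0.0, -82.0]
contact_force: [0.4, 0.1, -4.6]
gripper_width: 0.0115
```

Request:
{"method": "apply_moves", "body": {"commands": [{"grip":1,"slide":[0,0,-0.002],"roll":0},{"grip":1,"slide":[0,0,-0.004],"roll":0},{"grip":1,"slide":[0,0,-0.006],"roll":0},{"grip":1,"slide":[0,0,-0.007],"roll":0},{"grip":1,"slide":[0,0,-0.007],"roll":0}]}}

```text
time_s: 11.88
tcp_pos: [0.5304, 0.0625, 0.1497]
eef_rot: [-180.0, 0.0, -82.0]
contact_force: [0.4, 0.2, -3.0]
gripper_width: 0.0116
```

```bash
python3 - <<'E'
from h import *
s=get_state();print(s["tcp_pos"],s["eef_rot"],s["contact_force"],s["moment"],s["gripper_width"])
p,d=capture("scene");cv2.imwrite("pics/s7.png",cv2.resize(p[170:270,200:330,::-1],None,fx=5,fy=5))
W=cloud("scene",d);X,Y,Z=np.moveaxis(W,-1,0);hsv=cv2.cvtColor(p,cv2.COLOR_RGB2HSV)
q=W[(X>.46)&(X<.625)&(Y>-.01)&(Y<.14)&(Z>.055)&(Z<.085)&(hsv[...,1]<60)]
r=np.hypot(q[:,0]-.5325,q[:,1]-.063);q=q[(r>.058)&(r<.067)]
A=np.c_[q[:,:2]-[.5325,.063],np.ones(len(q))];print(len(q),np.linalg.lstsq(A,q[:,2],rcond=None)[0])
E
```

```text
[0.53035118 0.06247504 0.14965156] [-1.79991039e+02  2.12946996e-03 -8.19594421e+01] [ 0.36351342  0.16267105 -2.99437364] [ 0.00378358  0.06743508 -0.00753913] 0.011593871049522326
485 [0.02508127 0.00158527 0.07445742]
```

View pics/s7.png

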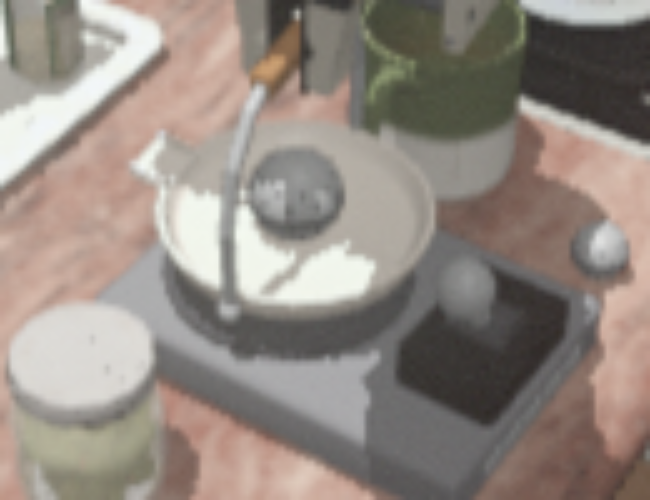

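Request:
{"method": "apply_moves", "body": {"commands": [{"grip":1,"slide":[0,0,-0.002],"roll":0},{"grip":1,"slide":[0,0,-0.005],"roll":0},{"grip":1,"slide":[0,0,-0.009],"roll":0},{"grip":1,"slide":[0,0,-0.013],"roll":0},{"grip":1,"slide":[0,0,-0.017],"roll":0}]}}

```text
time_s: 12.55
tcp_pos: [0.5304, 0.0625, 0.167]
eef_rot: [-180.0, 0.0, -82.0]
contact_force: [0.5, 0.3, -3.7]
gripper_width: 0.0116
```

Request:
{"method": "apply_moves", "body": {"commands": [{"grip":1,"slide":[0,0,-0.004],"roll":0},{"grip":1,"slide":[0,0,-0.008],"roll":0},{"grip":1,"slide":[0,0,-0.012],"roll":0},{"grip":1,"slide":[0,0,-0.016],"roll":0},{"grip":1,"slide":[0,0,-0.018],"roll":0}]}}

```text
time_s: 13.18
tcp_pos: [0.5304, 0.0625, 0.1849]
eef_rot: [-180.0, 0.0, -82.0]
contact_force: [0.1, -1.7, -2.4]
gripper_width: 0.0117
```

Request:
{"method": "apply_moves", "body": {"commands": [{"grip":1,"slide":[0,0,-0.001],"roll":0},{"grip":1,"slide":[0,0,-0.002],"roll":0},{"grip":1,"slide":[0,0,-0.002],"roll":0}]}}

```text
time_s: 13.55
tcp_pos: [0.5303, 0.0625, 0.1866]
eef_rot: [-180.0, 0.0, -82.0]
contact_force: [-0.4, -0.6, -3.2]
gripper_width: 0.0116
```

```bash
python3 - <<'E'
from h import *
s=get_state();print(s["tcp_pos"],s["eef_rot"],s["contact_force"],s["joints"],s["gripper_width"])
for n in ["scene","wrist","top"]:
    c=get_calibration(n);p,d=capture(n)
    cv2.imwrite(f"pics/{n}8.png",cv2.resize(p[130:280,190:350,::-1] if n!="wrist" else p[:,:,::-1],None,fx=4 if n!="wrist" else 1.5,fy=4 if n!="wrist" else 1.5))
    W=cloud(n,d,c);X,Y,Z=np.moveaxis(W,-1,0);hsv=cv2.cvtColor(p,cv2.COLOR_RGB2HSV)
    m=(hsv[...,0]>30)&(hsv[...,0]<60)&(hsv[...,1]>70)&(Z>.07)&(Z<.1)&(X>.48)&(X<.62)&(Y<0)&(Y>-.2)
    if m.sum()>10: 
        print(n,"mug",m.sum(),W[m].min(0),W[m].max(0))
    t=(X>.46)&(X<.62)&(Y>0)&(Y<.13)&(Z>.09)&(Z<.15)&(np.hypot(X-.5325,Y-.063)<.035); 
    if t.sum()>10: print(n,"ball?",W[t].mean(0),W[t].max(0))
E
```

```text
[0.53033761 0.06248244 0.18655716] [-1.79999030e+02  1.45652339e-03 -8.19611922e+01] [-0.41110393 -0.64012975 -3.24019859] [ 2.77679800e+01  9.07241929e+00 -2.04254030e+01 -1.19907320e-03
 -6.05007732e+01 -1.97285818e+01] 0.011641844378875586
scene ball? [0.52428679 0.07075362 0.1173317 ] [0.56516857 0.09781805 0.14358232]
wrist mug 1690 [ 0.50103996 -0.08160522  0.07001919] [ 0.57758835 -0.01856213  0.09032009]
wrist ball? [0.53457482 0.05531236 0.11286592] [0.56744134 0.09323463 0.14106227]
top mug 203 [ 0.50009682 -0.12981116  0.07012164] [ 0.58336213 -0.01767676  0.0911455 ]
top ball? [0.50855269 0.05336532 0.10384408] [0.52092566 0.07072278 0.1294663 ]
```

View pics/scene8.png

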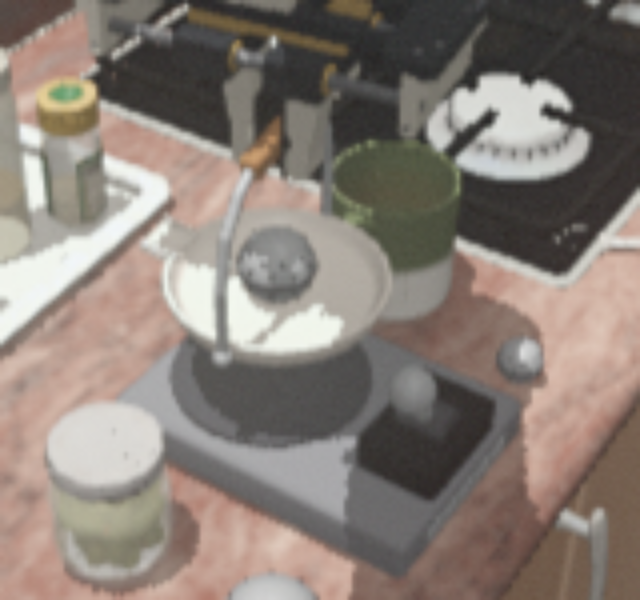

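View pics/wrist8.png

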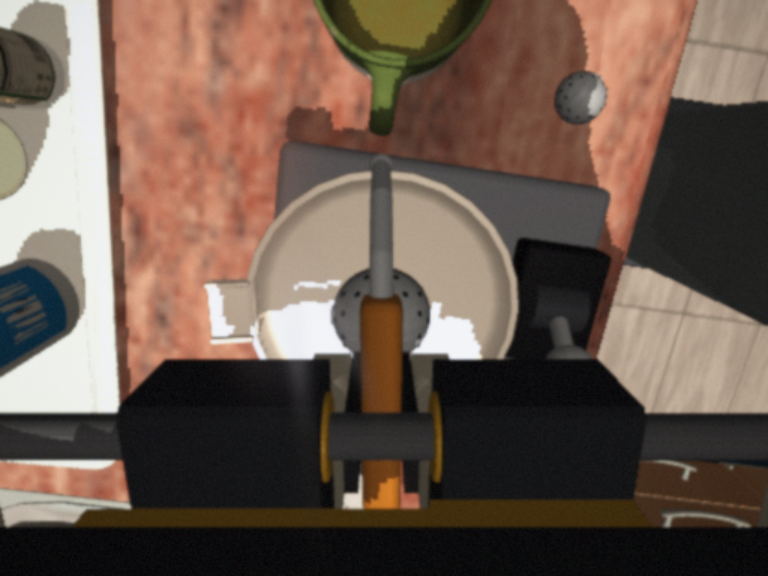

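Request:
{"method": "apply_moves", "body": {"commands": [{"grip":1,"slide":[0,0,0],"roll":0.7},{"grip":1,"slide":[0,0,0],"roll":2},{"grip":1,"slide":[0,0,0],"roll":4},{"grip":1,"slide":[0,0,0],"roll":7},{"grip":1,"slide":[0,0,0],"roll":10}]}}

```text
time_s: 14.32
tcp_pos: [0.5303, 0.0624, 0.1866]
eef_rot: [180.0, 0.0, -92.1]
contact_force: [-0.6, 0.8, -2.3]
gripper_width: 0.0118
```

Request:
{"method": "apply_moves", "body": {"commands": [{"grip":1,"slide":[0,0,0],"roll":4},{"grip":1,"slide":[0,0,0],"roll":8},{"grip":1,"slide":[0,0,0],"roll":12},{"grip":1,"slide":[0,0,0],"roll":16},{"grip":1,"slide":[0,0,0],"roll":20}]}}

```text
time_s: 14.95
tcp_pos: [0.5303, 0.0625, 0.1866]
eef_rot: [-180.0, -0.0, -112.2]
contact_force: [0.3, 0.1, -3.1]
gripper_width: 0.0119
```

Request:
{"method": "apply_moves", "body": {"commands": [{"grip":1,"slide":[0,0,0],"roll":4},{"grip":1,"slide":[0,0,0],"roll":8},{"grip":1,"slide":[0,0,0],"roll":12},{"grip":1,"slide":[0,0,0],"roll":16},{"grip":1,"slide":[0,0,0],"roll":20}]}}

```text
time_s: 15.58
tcp_pos: [0.5303, 0.0625, 0.1866]
eef_rot: [-180.0, 0.0, -132.2]
contact_force: [-1.0, 0.6, -2.9]
gripper_width: 0.0113
```

Request:
{"method": "apply_moves", "body": {"commands": [{"grip":1,"slide":[0,0,0],"roll":4},{"grip":1,"slide":[0,0,0],"roll":8},{"grip":1,"slide":[0,0,0],"roll":12},{"grip":1,"slide":[0,0,0],"roll":16},{"grip":1,"slide":[0,0,0],"roll":20}]}}

```text
time_s: 16.2
tcp_pos: [0.5303, 0.0625, 0.1865]
eef_rot: [180.0, -0.0, -152.2]
contact_force: [-0.1, -0.3, -3.9]
gripper_width: 0.0117
```

Request:
{"method": "apply_moves", "body": {"commands": [{"grip":1,"slide":[0,0,0],"roll":4},{"grip":1,"slide":[0,0,0],"roll":8},{"grip":1,"slide":[0,0,0],"roll":11.5},{"grip":1,"slide":[0,0,0],"roll":14.5},{"grip":1,"slide":[0,0,0],"roll":17}]}}

```text
time_s: 16.82
tcp_pos: [0.5303, 0.0625, 0.1866]
eef_rot: [180.0, 0.0, -169.1]
contact_force: [-0.1, -0.2, -3.9]
gripper_width: 0.0114
```

Request:
{"method": "apply_moves", "body": {"commands": [{"grip":1,"slide":[0,0,0],"roll":2},{"grip":1,"slide":[0,0,0],"roll":3.7},{"grip":1,"slide":[0,0,0],"roll":5},{"grip":1,"slide":[0,0,0],"roll":5.7},{"grip":1,"slide":[0,0,0],"roll":6}]}}

```text
time_s: 17.45
tcp_pos: [0.5303, 0.0625, 0.1866]
eef_rot: [-180.0, 0.0, -175.0]
contact_force: [-0.4, 0.5, -2.9]
gripper_width: 0.0115
```

Request:
{"method": "apply_moves", "body": {"commands": [{"grip":1,"slide":[0,0,0],"roll":0},{"grip":1,"slide":[0,0,0],"roll":0},{"grip":1,"slide":[0,0,0],"roll":0},{"grip":1,"slide":[0,0,0],"roll":0}]}}

```text
time_s: 17.95
tcp_pos: [0.5303, 0.0625, 0.1866]
eef_rot: [180.0, 0.0, -175.0]
contact_force: [0.2, 0.7, -2.9]
gripper_width: 0.0115
```

```bash
python3 - <<'E'
from h import *
s=get_state();print(s["time_s"],s["tcp_pos"],s["eef_rot"],s["contact_force"],s["qd"].round(2),s["gripper_width"])
for n in ["scene","wrist","top"]:
    c=get_calibration(n);p,d=capture(n)
    cv2.imwrite(f"pics/{n}9.png",cv2.resize(p[130:280,190:350,::-1] if n!="wrist" else p[:,:,::-1],None,fx=4 if n!="wrist" else 1.5,fy=4 if n!="wrist" else 1.5))
    W=cloud(n,d,c);X,Y,Z=np.moveaxis(W,-1,0);hsv=cv2.cvtColor(p,cv2.COLOR_RGB2HSV)
    m=(hsv[...,0]>30)&(hsv[...,0]<60)&(hsv[...,1]>70)&(Z>.07)&(Z<.1)&(X>.48)&(X<.62)&(Y<0)&(Y>-.2)
    if m.sum()>10: print(n,"mug",m.sum(),W[m].min(0),W[m].max(0))
    r=np.hypot(X-.5303,Y-.0625)
    g=(r>.057)&(r<.068)&(Z>.095)&(Z<.125)&(hsv[...,1]<80);q=W[g]
    A=np.c_[q[:,:2]-[.5303,.0625],np.ones(len(q))];print(n,"rim",len(q),np.linalg.lstsq(A,q[:,2],rcond=None)[0])
    l=(r>.068)&(r<.095)&(Z>.095)&(Z<.13)&(hsv[...,1]<80)&(Y<.02)
    if l.sum(): print("lip",l.sum(),W[l].mean(0))
    for b in boxes_of("tea_ball",n)[:3]: 
        P=np.array(b["position"]);print("ball",round(b["score"],2),(np.array(c["R"]).T@(P-np.array(c["t"]))).round(3))
E
```

```text
17.95 [0.53033222 0.06246125 0.18656906] [ 1.79998199e+02  1.47994099e-03 -1.74959742e+02] [ 0.22226942  0.73104236 -2.92957104] [-0.04  0.04  0.02  0.02 -0.06  0.05] 0.011487115859614242
scene rim 586 [ 0.00917546 -0.00402713  0.11068584]
lip 56 [ 0.5372616  -0.01217991  0.11610953]
ball 0.77 [0.424 0.221 0.051]
ball 0.69 [ 0.419 -0.047  0.019]
ball 0.52 [0.521 0.076 0.135]
wrist mug 4220 [ 0.4979233  -0.13269048  0.07001132] [ 0.5823873  -0.02928467  0.09035573]
wrist rim 4273 [-0.00144036 -0.00154211  0.11070941]
lip 833 [ 0.53598598 -0.01135677  0.11525391]
ball 0.95 [0.524 0.054 0.132]
ball 0.92 [0.428 0.201 0.044]
ball 0.89 [ 0.426 -0.046  0.026]
top mug 132 [ 0.49980673 -0.12899575  0.07254861] [ 0.58406272 -0.02477876  0.09106845]
top rim 361 [-0.00683095 -0.00715901  0.11017981]
lip 35 [ 0.52891261 -0.01241604  0.11460307]
ball 0.63 [0.432 0.204 0.044]
ball 0.63 [ 0.425 -0.052  0.021]
ball 0.42 [0.513 0.053 0.127]
```

View pics/scene9.png

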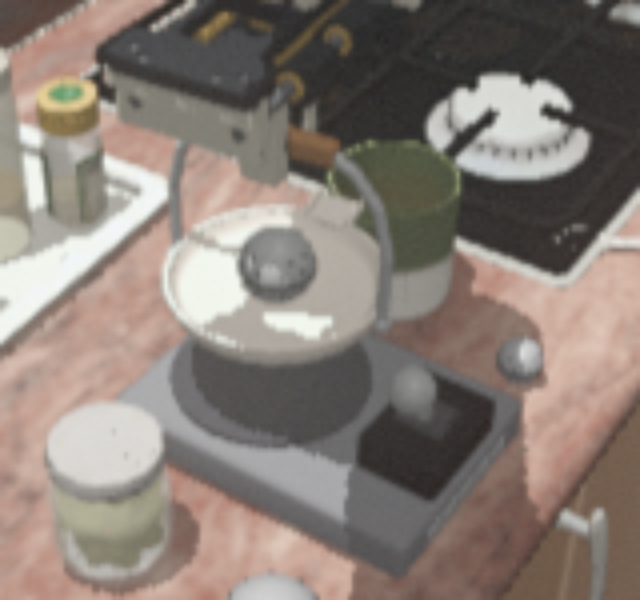

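View pics/wrist9.png

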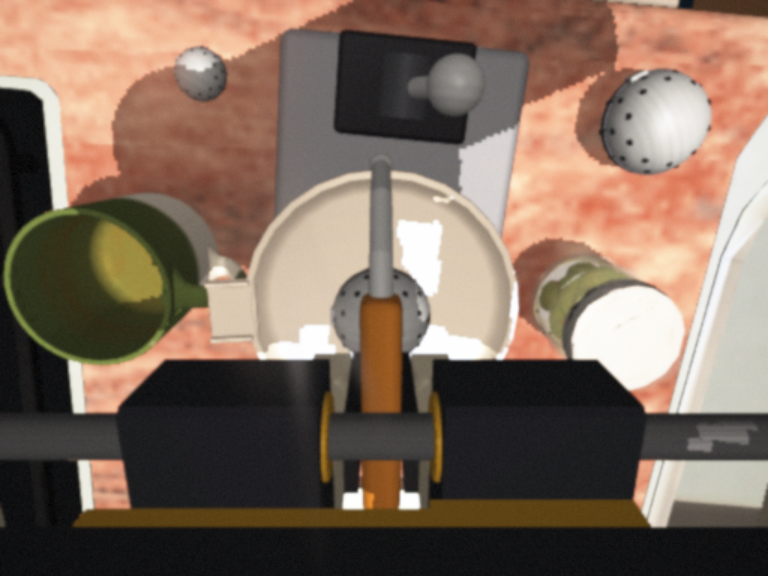

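The lip now points at the mug: wrist image lip at (230,310), mug at (100,280). The ball is still at (381,310), dead centre as before. The lever leans left, and the rim slope is under 0.6°. I'm handing the job in.

```bash
python3 -c "
from plant import *
print(close_job())"
```

```text
the job is handed in; nothing more can be done
None
```

I flipped the lever fully left first, then lifted the dish by its handle and turned it so the lip faces the mug. The job was handed in at about 18 s of the 53 s allowed, still holding the dish.

- **Lever:** I pushed it until it hit its stop, with about 34–37 N at the fingertips. The camera afterwards put the knob at y ≈ 0.087, where 0.086 is expected for fully off.
- **Dish:** I lifted it straight up 50 mm and turned it 93° clockwise, so it points about -85°; the mug lies at about -86°. The arm was still, with a steady grip of 45 N and a load of about 3 N.
- **Level:** The rim slope read at most about 0.6° in all three cameras. An earlier reading just after lift-off showed 1.4° from one camera, which I took to be measurement bias.
- **Tea ball:** It stayed in the same place in the wrist image through the lift and the turn. The network's position for it was 1–2 cm off the dish centre in different directions per camera, which I put down to it reporting only the visible surface.
- **Mug and jar:** The mug measured the same within a few millimetres before and after. I checked the jar only by eye, and it looked unmoved. The mug's handle points left towards the dish, not away from the robot as described; I left it alone.

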